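# Fold the hex-key set and put it back in its case

## Task

The partition work here is finished for the shorter of the two folding hex-key sets lying on the desk with a key out. Fold its key in, then lay the set flat in the empty bay of the open tool case, in the middle and along the bay, and let go. The longer set is still in use: leave it where it lies.

Things in the scene. Friction and masses are not known exactly. Their poses are not given: they have to be found in the camera images.
- set_mid (a point): Centre of the shorter hex-key set, 17 mm above its underside: a black plastic holder 120 long (x) x 30 wide (y) x 34 mm high, lying on its side, a steel key out on its +y side. Squeezing holder and key together from above, across the holder's middle (43 to 61 mm wide there), folds the key and grips the holder; fingertips 10 to 16 mm above the underside reach the key and clear the bay walls.
- key (a joint): Angle of the shorter set's key: 0 folded in, growing as it swings out, level, to the +y side; starts at 0.3 to 0.5 rad. Key 8 mm round, 96 mm long, centre line 23 mm above the set's underside. Its upright pin is at x -48, y +9 mm from the set's centre; folded, the key lies along x, 2 mm inside the holder's +y face. Light hinge (0.015 N m), stays where left.
- bay (a point): Centre of the floor (rubber liner, 5.5 mm above the desk) of the empty bay in the fixed, open grey tool case: 150 mm long (x), 46 mm wide (y), walls 8.5 mm above this point; the set fits only when folded, either way round. The other bay, 80 mm to the side, holds a folded set standing 34 mm high. The open lid, 30 mm high, lies beyond the bay's +x end.
- longset_mid (a point): Centre of the longer hex-key set, to be left alone, 17 mm above the desk: same look, 190 long (x) x 30 (y) x 34 mm, a key out on its +y side.
There are look-alikes about, which are no part of the job. What is shaped like the part that bears set_mid but blue or orange is not meant.

How it is judged:
On the way:
1. the shorter set's key is folded in while the set is still outside the bay (value of joint key below 0.17 rad and horizontal distance between set_mid and bay above 0.06 m), for 0.1 s.
At the end, for the whole second after the job is handed in: The shorter set lies flat in the empty bay: its centre within 22 mm of the bay's centre and at most 22 mm above its floor, same side up, along the bay, tilt and direction within 10 degrees, its key folded to under 10 degrees; the longer set within 30 mm of where it lay (value of joint key below 0.17 rad and horizontal distance between set_mid and bay below 0.022 m and z of set_mid in the frame of bay below 0.022 m and angle between the x axis of set_mid and the x axis of bay, either way round below 0.17 rad and angle between set_mid's own z axis and vertical below 0.17 rad and distance of longset_mid from where it was at the start of the episode below 0.03 m); the robot touches nothing.
It fails at once if the longer set is moved by more than 30 mm (distance of longset_mid from where it was at the start of the episode above 0.03 m).
It also fails if it takes over 32 s, if anything falls off the work surface, if the arm or the gripper's body presses on something with over 40 N, if the wrist force passes 120 N, or if a joint passes its speed limit or range.

## Robot

A 6-joint arm with a two-finger parallel gripper is mounted at the origin on the work surface. World frame = base frame: x ahead of the robot, y to its left, z up, the work surface at z = 0. Lengths are in m, angles in rad, forces in N, time in s.
With the tool pointing down it reaches from about 0.375 to 0.925 m from the base axis. Payload 5.7 kg.
Tool frame: the origin (TCP) lies on the centre line of the jaws, within the pads' length; the fingertips stand 8 mm ahead of it and the grasp point (between the pads) lies 11 mm behind it; z points along the fingers, y is the direction in which the jaws open and shut (so a half turn about z gives the same grasp; the last joint's range is limited). The gripper opens to 85 mm and grips with 20 to 120 N. Pads are 22 mm wide; open, the fingers measure 114 mm over their backs; the gripper's body (76 mm by 85 mm) begins 54 mm behind the grasp point. The pads swing forward as they close: fully open they stand 13 mm farther back than shut.
Start: joints at [-1.265, 0.359, 1.51, -0, 1.272, -0.115], TCP at [0.245, -0.548, 0.218] pointing down, gripper open.
Joint ranges: [-2.97, 2.97], [-1.01, 2.36], [0.21, 2.38], [-0.96, 4.11], [0.2, 2.71], [-2.98, 2.98]. Speed limits (rad/s): [2.39, 2.39, 3.14, 3.14, 3.14, 3.14].

## Interface

Orientations are given as a unit quaternion [x, y, z, w].
In Python, from rig import * gives the robot as it stands.
- The arm moves only by the tool carry_out, never from a script. Its argument "steps" is a list that holds one entry, the list of rows, each a list of 7 numbers: the shift along the tool's x, y, z in cm, then the turn, a rotation vector about the tool's x, y, z in rad, then the finger opening in cm, from 0 to 8.54. A call has 1 to 8 rows; each row shifts and turns the commanded pose from where the row before left it, along the tool's axes as they then stand; what a row does not reach is not made up. A row lasts 1/10 s, in which the tool goes at most 50 mm and 8.59 degrees, less where a joint would pass 70% of its speed; a pose out of reach is approached as far as the arm can. A call with a gripper value outside its range is refused whole. The fingers move at their own pace and stop on an object; the grip force is fixed at half the most. Time passes only in rows, so rows that do not move let the fingers close. It gives the time, the measured TCP pose, the force and the opening at its end, in the units of the state.
- observe(): the state, without advancing time (a new reading comes with each control period).
- camera(name): name is "side" or "top" or "wrist"; returns a dict with "img" (420x560x3 uint8, red, green, blue), "camera_matrix" (3x3 intrinsics, pixels), "rvec" (rotation vector, rad) and "tvec" (3), from world to camera coordinates, as OpenCV has them. Camera axes: x right, y down, z forward; pixel columns grow to the right and rows downward; lengths in m; the calibration is good to about 2 mm. The wrist camera is an equidistant fisheye: a pixel r from the principal point sees the ray r / f radians off the axis. A picture is of the moment at which its call begins. There is no depth.
- close_job(): hands the job in, once; it reports no verdict.
Trained networks look in a picture, given as the dict that the camera call returned (one of the last four; its "shot" number tells which), for a name from the list of things; names that differ only in an ending like _2 or _b are one class to them, and where a whole thing is asked for, a point or a joint stands for the part that bears it (a point fixed in the world has none). Each returns a list of dicts, best first, with "p" (0 to 1); they miss things now and then, are a little off and sometimes report something else, mostly with a low value. They report only what shows in the picture. A call takes as long as a camera call. They do not tell look-alikes from the thing itself.
- boxes_of(picture, label): "centre" ([x, y, z] in m, in world coordinates, good to about 4 mm: the middle of the surface that is visible of it).
- tip_of(picture, label): "centre" ([x, y, z] in m, in world coordinates, good to about 4 mm: a listed point, or the origin of a listed thing).
The state is a dict: "t": time; "joint_positions": joint angles; "qd": joint speeds; "tau": joint torques, N m; "tool_pos": TCP position; "orientation": TCP orientation; "force": force on the tool from outside, world axes, zero at the start; "moment": the same for the moment, N m; "width": opening from 0.0 (shut) to 1.0 (fully open).
Only numpy, scipy, OpenCV 4.12 (cv2) and the standard library are available. Lean on these libraries where they do the work, as an engineer would, in place of code of your own. Each camera call takes 0.05 s, during which the arm holds its last target. There are 200 camera calls.

## Working session

There is one attempt and no reset: what is moved stays moved. The work goes in short steps, Python scripts to look and compute and a tool call to move; the robot and the scene stay as the last step left them, time stands still between calls to the robot, and variables do not carry over. Pictures are saved under pics/ and viewed, about 8 in all and at most 12, crops included, and the job is handed in when it is done.

Besides the shell and the picture viewer there is one more tool, called after "Emit:" by a JSON object that holds its "name" and its "arguments", one argument or row to a line. carry_out: Moves the arm, as the interface text tells. Its arguments: {"type":"object","properties":{"steps":{"type":"array","items":{"type":"array","items":{"type":"array","items":{"type":"number"}}}}},"required":["steps"]}

```bash
mkdir -p pics; python3 - <<'E'
from rig import *
import cv2,numpy as np
for n in("top","side"):
    p=camera(n); cv2.imwrite(f"pics/{n}0.png",p["img"][:,:,::-1])
    print(n,p["camera_matrix"].tolist(),p["rvec"],p["tvec"])
    for l in("set_mid","bay","longset_mid","key"):
        print(l,[("tip",np.round(d["centre"],3).tolist(),round(d["p"],2)) for d in tip_of(p,l)[:6]],[("box",np.round(d["centre"],3).tolist(),round(d["p"],2)) for d in boxes_of(p,l)[:6]])
E
```

```text
top [[439.2017402451241, 0.0, 283.6330511529458], [0.0, 439.2017402451241, 206.50495304288265], [0.0, 0.0, 1.0]] [ 2.12736572 -2.14270277  0.1997573 ] [-0.00902068  0.4512206   0.82535488]
set_mid [('tip', [0.371, -0.047, 0.016], 0.74), ('tip', [0.338, 0.101, 0.019], 0.73), ('tip', [0.471, 0.196, 0.016], 0.63)] [('box', [0.371, -0.049, 0.036], 0.94), ('box', [0.51, 0.026, 0.033], 0.85), ('box', [0.336, 0.102, 0.035], 0.74), ('box', [0.47, 0.195, 0.031], 0.62)]
bay [('tip', [0.566, -0.229, 0.005], 0.78)] [('box', [0.566, -0.226, 0.009], 0.63)]
longset_mid [('tip', [0.523, 0.324, 0.018], 0.74)] [('box', [0.52, 0.323, 0.037], 0.75)]Traceback (most recent call last):
  File "<stdin>", line 7, in <module>
ValueError: it knows: bay, longset_mid, set_mid
```

View pics/top0.png

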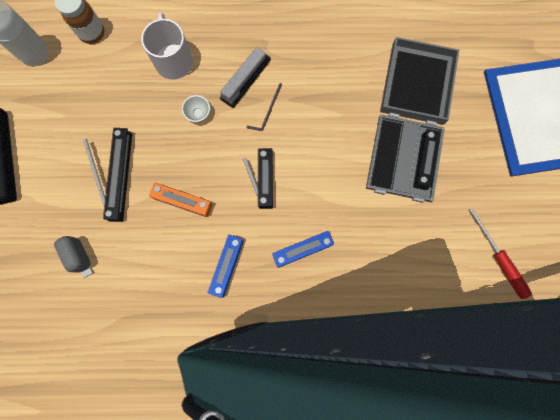

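The thing could be mistaken for: the long black set (118,175), the folded set in the case (428,158), blue ones (226,266) and (303,249), the orange one (181,199) and a grey/black thing (245,77). I choose the short black set with its key out at (265,178). The empty bay is at (388,160), with the lid towards +x. Next I check the choice in a close crop.

```bash
cat > h.py <<'E'
from rig import *
import cv2,numpy as np
def ray(p,uv,z):
    R=cv2.Rodrigues(np.array(p["rvec"],float))[0]; t=np.array(p["tvec"],float)
    K=p["camera_matrix"]; d=R.T@np.linalg.inv(K)@[uv[0],uv[1],1]; o=-R.T@t
    return o+d*(z-o[2])/d[2]
def proj(p,X): return cv2.projectPoints(np.array([X],float),np.array(p["rvec"],float),np.array(p["tvec"],float),np.array(p["camera_matrix"],float),None)[0].ravel()
def fish(p,uv,z):
    R=cv2.Rodrigues(np.array(p["rvec"],float))[0]; t=np.array(p["tvec"],float); K=np.array(p["camera_matrix"])
    x=(uv[0]-K[0,2])/K[0,0]; y=(uv[1]-K[1,2])/K[1,1]; r=np.hypot(x,y)
    d=R.T@np.array([x*np.sin(r)/max(r,1e-9),y*np.sin(r)/max(r,1e-9),np.cos(r)]); o=-R.T@t
    return o+d*(z-o[2])/d[2]
E
python3 - <<'E'
from h import *
p=camera("top"); im=p["img"]
for X in([.51,.026,.033],[.566,-.229,.005]): print(proj(p,X))
c=im[90:215,225:455,::-1]; cv2.imwrite("pics/crop1.png",cv2.resize(c,None,fx=3.4,fy=3.4,interpolation=cv2.INTER_CUBIC))
s=observe(); print(s["tool_pos"],s["orientation"])
E
```

```text
[264.29371315 178.32090896]
[386.26852197 154.86379488]
[ 0.24504777 -0.54754122  0.21836346] [ 9.77946306e-01  2.08856403e-01 -1.36025149e-05 -1.58535267e-04]
```

View pics/crop1.png

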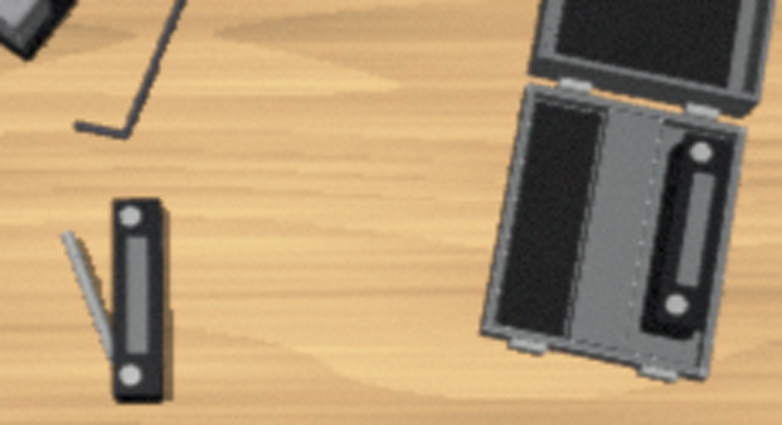

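The crop shows the short set with its key out to the left (+y). Rivets are at crop (130,216) and (130,375), with the pin at the bottom. The empty bay's black floor has corners at about (537,102), (605,112), (568,335) and (498,328).

```bash
python3 - <<'E'
from h import *
p=camera("top")
f=lambda c,z: ray(p,(225+(c[0]+.5)/3.4-.5,90+(c[1]+.5)/3.4-.5),z)
a,b=f((130,216),.034),f((130,375),.034); print("set rivets",a,b,(a+b)/2,np.degrees(np.arctan2(*(a-b)[1::-1])))
q=[f(c,.034) for c in((113,200),(160,200),(162,402),(114,402))]; print("corners",np.mean(q,0))
q=[f(c,.0055) for c in((537,102),(605,112),(568,335),(498,328))]; m=np.mean(q,0); print("bay",q,m)
d=(q[0]+q[1]-q[2]-q[3]); print(np.degrees(np.arctan2(d[1],d[0])))
s=observe(); from scipy.spatial.transform import Rotation as R
print(R.from_quat(s["orientation"]).as_matrix().round(3))
E
```

```text
set rivets [0.56207704 0.0288001  0.034     ] [0.46564611 0.02879112 0.034     ] [0.51386157 0.02879561 0.034     ] 0.005333519487427347
corners [0.51078548 0.02452515 0.034     ]
bay [array([ 0.64360442, -0.22482446,  0.0055    ]), array([ 0.6368555 , -0.26715991,  0.0055    ]), array([ 0.49431481, -0.23665328,  0.0055    ]), array([ 0.4989195 , -0.19413822,  0.0055    ])] [ 0.56842356 -0.23069397  0.0055    ]
-12.02694210043707
[[ 0.913  0.409 -0.   ]
 [ 0.409 -0.913  0.   ]
 [ 0.    -0.    -1.   ]]
```

Emit:
{"name": "carry_out", "arguments": {
  "steps": [
    [[0, 0, 0, 0, 0, 0.14, 8.5], [0, 0, 0, 0, 0, 0.14, 8.5], [0, 0, 0, 0, 0, 0.141, 8.5], [2, -4.3, 0, 0, 0, 0, 8.5], [2, -4.3, 0, 0, 0, 0, 8.5], [2, -4.3, 0, 0, 0, 0, 8.5], [2, -4.3, 0, 0, 0, 0, 8.5], [2, -4.3, 0, 0, 0, 0, 8.5]]
  ]
}}

```text
t: 1.25
tool_pos: [0.3456, -0.331, 0.2187]
orientation: [1.0, -0.0, 0.0, 0.0]
force: [0.8, 0.1, 0.4]
width: 0.995
```

Emit:
{"name": "carry_out", "arguments": {
  "steps": [
    [[2, -4.3, 0, 0, 0, 0, 8.5], [2, -4.3, 0, 0, 0, 0, 8.5], [2, -4.3, 0, 0, 0, 0, 8.5], [2, -4.3, 0, 0, 0, 0, 8.5], [2, -4.3, 0, 0, 0, 0, 8.5], [2, -4.3, 0, 0, 0, 0, 8.5], [2, -4.3, 0, 0, 0, 0, 8.5], [0, 0, 0, 0, 0, 0, 8.5]]
  ]
}}

```text
t: 2.05
tool_pos: [0.4873, -0.0269, 0.2189]
orientation: [1.0, 0.003, 0.001, -0.001]
force: [-0.4, -0.9, 0.6]
width: 0.992
```

```bash
python3 - <<'E'
from h import *
s=observe(); print(s["t"],s["tool_pos"],s["orientation"],s["width"])
p=camera("wrist"); print(p["camera_matrix"],p["rvec"],p["tvec"])
for l in("set_mid",): print([(d["centre"],d["p"]) for d in tip_of(p,l)],[(d["centre"],d["p"]) for d in boxes_of(p,l)])
cv2.imwrite("pics/w1.png",p["img"][:,:,::-1]); np.save("w1.npy",p,allow_pickle=True)
E
```

```text
2.05 [ 0.48726913 -0.0268723   0.21886484] [ 9.99995293e-01  2.68968055e-03  1.08906498e-03 -9.96872857e-04] 0.9915036317282447
[[325.1922621    0.         281.76324292]
 [  0.         325.1922621  210.80500783]
 [  0.           0.           1.        ]] [-2.06619939  2.05297396  0.31549297] [-0.02906559  0.42651532  0.52622402]
[([0.368, -0.0449, 0.0188], 0.97), ([0.5145, 0.0314, 0.02], 0.79), ([0.3374, 0.1043, 0.0157], 0.74), ([0.4724, 0.1992, 0.0171], 0.7)] [([0.3853, 0.0806, 0.026], 0.94), ([0.3738, -0.0446, 0.0363], 0.78), ([0.4741, 0.1943, 0.035], 0.71), ([0.515, 0.0309, 0.0356], 0.69)]
```

View pics/w1.png

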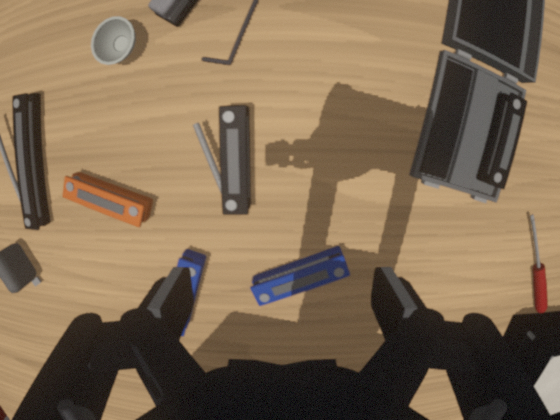

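The wrist view shows the short set with rivets at (228,117) and (231,205). Its key points to the upper left and ends at (196,125).

```bash
python3 - <<'E'
from h import *
p=np.load("w1.npy",allow_pickle=True).item()
a,b=fish(p,(228,117),.034),fish(p,(231,205),.034); print(a,b,(a+b)/2,np.degrees(np.arctan2(*(a-b)[1::-1])))
q=[fish(p,c,.034) for c in((220,106),(247,106),(247,213),(222,213))]; print(q,np.mean(q,0))
print("keytip",fish(p,(196,125),.023))
print("bay", [fish(p,c,.0055) for c in((452,64),(475,68),(447,182),(420,173))])
print(observe()["tool_pos"],observe()["orientation"])
E
```

```text
[0.55982644 0.03037488 0.034     ] [0.46385641 0.02961467 0.034     ] [0.51184142 0.02999478 0.034     ] 0.453850216077925
[array([0.57175508, 0.03877611, 0.034     ]), array([0.57102135, 0.01027384, 0.034     ]), array([0.45472538, 0.012029  , 0.034     ]), array([0.45451173, 0.04020979, 0.034     ])] [0.51300338 0.02532218 0.034     ]
keytip [0.55206242 0.06826959 0.023     ]
bay [array([ 0.63747548, -0.23274021,  0.0055    ]), array([ 0.63798324, -0.26771015,  0.0055    ]), array([ 0.48838405, -0.23586576,  0.0055    ]), array([ 0.49836077, -0.19556907,  0.0055    ])]
[ 0.48486107 -0.03181094  0.21843834] [ 9.99999789e-01  5.39476521e-04 -2.79494464e-04  2.30006004e-04]
```

Emit:
{"name": "carry_out", "arguments": {
  "steps": [
    [[1.4, -3.3, 0, 0, 0, 0, 8.5], [1.4, -3.3, 0, 0, 0, 0, 8.5], [0, 0, 4, 0, 0, 0, 8.5], [0, 0, 4, 0, 0, 0, 8.5], [0, 0, 4, 0, 0, 0, 8.5], [0, 0, 3, 0, 0, 0, 8.5], [0, 0, 0, 0, 0, 0, 8.5], [0, 0, 0, 0, 0, 0, 8.5]]
  ]
}}

```text
t: 3.0
tool_pos: [0.5129, 0.033, 0.0688]
orientation: [1.0, -0.001, -0.001, 0.0]
force: [0.0, -0.8, 0.1]
width: 0.994
```

```bash
python3 - <<'E'
from h import *
s=observe(); print(s["t"],s["tool_pos"],s["orientation"],s["width"])
p=camera("wrist"); print([(d["centre"],d["p"]) for d in tip_of(p,"set_mid")])
cv2.imwrite("pics/w2.png",p["img"][:,:,::-1]); np.save("w2.npy",p,allow_pickle=True)
E
```

```text
3.0 [0.51292926 0.0329744  0.06878432] [ 9.99999235e-01 -1.09664406e-03 -5.71507201e-04  3.04654641e-06] 0.993728232016292
[([0.4717, 0.2004, 0.0159], 0.79), ([0.3691, -0.0464, 0.018], 0.7), ([0.5127, 0.0264, 0.0131], 0.59)]
```

View pics/w2.png

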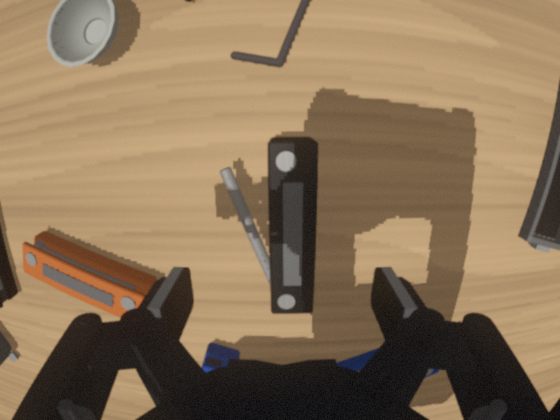

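The set and key (columns 222–316) sit between the open fingers (190 and 375), centred along x. I go down and close.

Emit:
{"name": "carry_out", "arguments": {
  "steps": [
    [[0, 0, 2.2, 0, 0, 0, 8.5], [0, 0, 2.2, 0, 0, 0, 8.5], [0, 0, 0, 0, 0, 0, 6], [0, 0, 0, 0, 0, 0, 4.5], [0, 0, 0, 0, 0, 0, 3.5], [0, 0, 0, 0, 0, 0, 2.5], [0, 0, 0, 0, 0, 0, 2], [0, 0, 0, 0, 0, 0, 2]]
  ]
}}

```text
t: 3.9
tool_pos: [0.5135, 0.0343, 0.025]
orientation: [1.0, -0.0, 0.0, -0.0]
force: [0.1, -0.3, -0.2]
width: 0.233
```

Emit:
{"name": "carry_out", "arguments": {
  "steps": [
    [[0, 0, 0, 0, 0, 0, 2], [0, 0, 0, 0, 0, 0, 2], [0, 0, 0, 0, 0, 0, 2]]
  ]
}}

```text
t: 4.2
tool_pos: [0.5132, 0.0344, 0.0245]
orientation: [1.0, -0.0, -0.0, -0.0]
force: [1.1, 0.4, 0.6]
width: 0.235
```

```bash
python3 - <<'E'
from h import *
s=observe(); print(s["t"],s["tool_pos"],s["orientation"],s["width"]*.085,s["force"])
p=camera("wrist"); print([(d["centre"],d["p"]) for d in tip_of(p,"set_mid")])
q=camera("side"); a=p["img"][90:400,120:440,::-1]; a=cv2.resize(a,(480,465))
X=proj(q,[.513,.033,.03]).astype(int); print(X)
b=q["img"][max(0,X[1]-80):X[1]+80,max(0,X[0]-55):X[0]+55,::-1]; b=cv2.resize(b,(310,465))
cv2.imwrite("pics/w3.png",np.hstack([a,b])); np.save("w3.npy",p,allow_pickle=True)
E
```

```text
4.2 [0.51315044 0.03435207 0.0244789 ] [ 9.99999989e-01 -1.17902040e-04 -6.95105563e-05 -6.03795203e-05] 0.019974658452198438 [1.12916011 0.41781051 0.61350286]
[([0.4736, 0.2008, 0.0141], 0.63), ([0.5128, 0.0289, 0.0189], 0.6)]
[243 223]
```

View pics/w3.png

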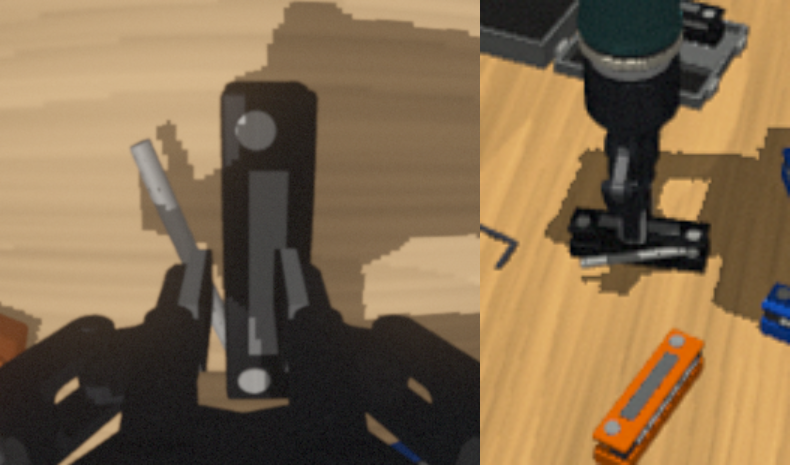

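Something is off. The fingers reached the commanded 2 cm, yet the key at crop (145,150) has not moved. I check where the tips really are against the picture.

```bash
python3 - <<'E'
from h import *
p=np.load("w3.npy",allow_pickle=True).item()
R=cv2.Rodrigues(np.array(p["rvec"],float))[0]; t=np.array(p["tvec"],float); K=p["camera_matrix"]
def pf(X):
    c=R@np.array(X)+t; r=np.arctan2(np.hypot(c[0],c[1]),c[2]); u=c[:2]/np.hypot(c[0],c[1])*r
    u=u*K[0,0]+K[:2,2]; return ((u-[120,90])*1.5).round().tolist()
T=np.array([.5132,.0344,.0245])
print("cam pos",-R.T@t)
for z in(.0165,.03,.04,.05):
  print(z,"left in front",pf(T+[.011,.010,z-T[2]]),"left15",pf(T+[.011,.015,z-T[2]]),"right",pf(T+[.011,-.010,z-T[2]]),"right15",pf(T+[.011,-.015,z-T[2]]))
for X in([.5725,.011],[.5725,.041],[.4525,.041],[.4525,.011]): print("holder",pf([*X,.034]),pf([X[0],X[1]+.0085,.034]))
E
```

```text
cam pos [0.59015527 0.03431146 0.18085388]
0.0165 left in front [215.0, 219.0] left15 [202.0, 219.0] right [270.0, 219.0] right15 [284.0, 219.0]
0.03 left in front [213.0, 234.0] left15 [198.0, 234.0] right [272.0, 234.0] right15 [287.0, 234.0]
0.04 left in front [211.0, 246.0] left15 [196.0, 246.0] right [274.0, 246.0] right15 [290.0, 246.0]
0.05 left in front [209.0, 260.0] left15 [193.0, 260.0] right [276.0, 260.0] right15 [293.0, 260.0]
holder [320.0, 92.0] [292.0, 91.0]
holder [221.0, 91.0] [193.0, 91.0]
holder [226.0, 400.0] [205.0, 400.0]
holder [301.0, 399.0] [280.0, 400.0]
```

```bash
python3 - <<'E'
from h import *
for f,T,o in(("w2.npy",[.5129,.033,.0688],.0425),("w3.npy",[.5132,.0344,.0245],.010)):
    p=np.load(f,allow_pickle=True).item(); T=np.array(T)
    R=cv2.Rodrigues(np.array(p["rvec"],float))[0]; t=np.array(p["tvec"],float); K=p["camera_matrix"]
    print(f,"cam-TCP",-R.T@t-T, "axis",R[2])
    for dz in(-.008,.0,.005,.01,.02,.03):
        r=[]
        for s in(1,-1):
            c=R@(T+[.011,s*o,dz])+t; h=np.hypot(c[0],c[1]); r+=(c[:2]/h*np.arctan2(h,c[2])*K[0,0]+K[:2,2]).round().tolist()
        print(dz,r)
p=np.load("w3.npy",allow_pickle=True).item(); im=p["img"][220:340,220:340,::-1]
q=np.load("w2.npy",allow_pickle=True).item()["img"][220:340,140:420,::-1]
cv2.imwrite("pics/w4.png",np.vstack([cv2.resize(np.pad(im,((0,0),(80,80),(0,0))),(700,300),interpolation=2),cv2.resize(q,(700,300),interpolation=2)]))
E
```

```text
w2.npy cam-TCP [ 0.07719353 -0.00022324  0.15626689] axis [-0.30069643  0.00127634 -0.95371905]
-0.008 [205.0, 236.0, 358.0, 235.0]
0.0 [202.0, 241.0, 362.0, 241.0]
0.005 [200.0, 245.0, 364.0, 245.0]
0.01 [197.0, 249.0, 366.0, 249.0]
0.02 [193.0, 257.0, 371.0, 257.0]
0.03 [187.0, 267.0, 376.0, 267.0]
w3.npy cam-TCP [ 7.69552686e-02 -8.85389575e-05  1.56353879e-01] axis [-2.99741552e-01  7.89538638e-04 -9.54020114e-01]
-0.008 [263.0, 236.0, 300.0, 236.0]
0.0 [263.0, 242.0, 301.0, 242.0]
0.005 [262.0, 245.0, 302.0, 245.0]
0.01 [262.0, 249.0, 302.0, 249.0]
0.02 [260.0, 258.0, 303.0, 258.0]
0.03 [259.0, 268.0, 305.0, 268.0]
```

View pics/w4.png

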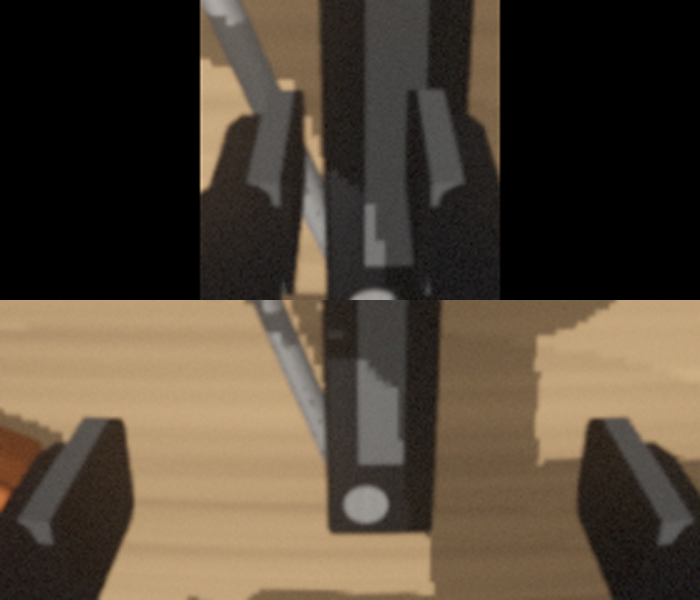

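The images put the fingertips about 20 mm *above* the reported TCP when nearly closed, and about 30 mm above it when open. The interface text says 8 mm ahead. The jaws therefore closed over the top of the holder, consistent with the 20 mm width and zero force. I'll open, go down 1.5 cm and close again as a test, trusting width and force.

Emit:
{"name": "carry_out", "arguments": {
  "steps": [
    [[0, 0, 0, 0, 0, 0, 8.5], [0, 0, 0, 0, 0, 0, 8.5], [0, 0, 0, 0, 0, 0, 8.5], [0, 0, 0.5, 0, 0, 0, 8.5], [0, 0, 0.5, 0, 0, 0, 8.5], [0, 0, 0.5, 0, 0, 0, 8.5], [0, 0, 0, 0, 0, 0, 8.5]]
  ]
}}

```text
t: 5.05
tool_pos: [0.5124, 0.0344, 0.0086]
orientation: [1.0, -0.0, -0.001, -0.0]
force: [0.1, -0.0, -0.5]
width: 0.995
```

Emit:
{"name": "carry_out", "arguments": {
  "steps": [
    [[0, 0, 0, 0, 0, 0, 6], [0, 0, 0, 0, 0, 0, 4.5], [0, 0, 0, 0, 0, 0, 3.5], [0, 0, 0, 0, 0, 0, 2.2], [0, 0, 0, 0, 0, 0, 2.2], [0, 0, 0, 0, 0, 0, 2.2]]
  ]
}}

```text
t: 5.65
tool_pos: [0.5138, 0.034, 0.0102]
orientation: [1.0, 0.0, 0.001, 0.0]
force: [-0.4, -2.4, 6.8]
width: 0.325
```

The width stopped at about 28 mm, on the holder, which confirms the tip offset. The tips are now at about 30 mm, still above the key. Next I open and go down 1.7 cm, so the closed tips end near 13 mm.

Emit:
{"name": "carry_out", "arguments": {
  "steps": [
    [[0, 0, 0, 0, 0, 0, 8.5], [0, 0, 0, 0, 0, 0, 8.5], [0, 0, 0, 0, 0, 0, 8.5], [0, 0, 0.6, 0, 0, 0, 8.5], [0, 0, 0.6, 0, 0, 0, 8.5], [0, 0, 0.5, 0, 0, 0, 8.5], [0, 0, 0, 0, 0, 0, 8.5]]
  ]
}}

```text
t: 6.35
tool_pos: [0.5123, 0.0344, -0.0085]
orientation: [1.0, -0.0, -0.001, -0.0]
force: [0.2, -0.4, -0.7]
width: 0.994
```

Emit:
{"name": "carry_out", "arguments": {
  "steps": [
    [[0, 0, 0, 0, 0, 0, 6.5], [0, 0, 0, 0, 0, 0, 5.5], [0, 0, 0, 0, 0, 0, 4.5], [0, 0, 0, 0, 0, 0, 3.5], [0, 0, 0, 0, 0, 0, 2], [0, 0, 0, 0, 0, 0, 1], [0, 0, 0, 0, 0, 0, 1], [0, 0, 0, 0, 0, 0, 1]]
  ]
}}

```text
t: 7.15
tool_pos: [0.5136, 0.0341, -0.007]
orientation: [1.0, -0.0, 0.0, 0.0]
force: [-0.9, -1.7, 6.0]
width: 0.336
```

```bash
python3 - <<'E'
from h import *
s=observe(); print(s["t"],s["tool_pos"],s["width"]*.085,s["force"])
p=camera("wrist"); q=camera("side"); a=cv2.resize(p["img"][90:400,120:440,::-1],(480,465))
b=cv2.resize(q["img"][143:303,188:298,::-1],(310,465))
cv2.imwrite("pics/w5.png",np.hstack([a,b])); np.save("w5.npy",p,allow_pickle=True)
E
```

```text
7.15 [ 0.51363152  0.0340961  -0.00698557] 0.028565444928190596 [-0.91908715 -1.67701671  5.98386891]
```

View pics/w5.png

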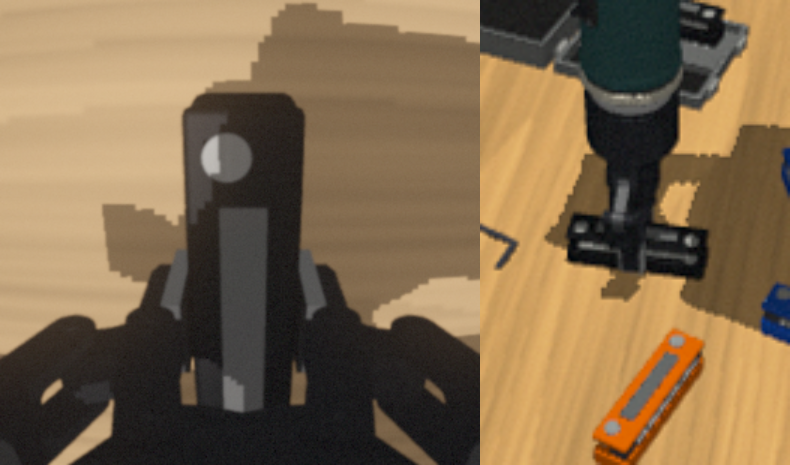

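The key is folded in and the holder is gripped (28.6 mm, no key protruding in either view). I lift and carry it towards the bay.

Emit:
{"name": "carry_out", "arguments": {
  "steps": [
    [[0, 0, -2, 0, 0, 0, 1], [0, 0, -4, 0, 0, 0, 1], [0, 0, -4, 0, 0, 0, 1], [0.8, 3, 0, 0, 0, 0, 1], [0.9, 4.4, 0, 0, 0, 0, 1], [0.9, 4.4, 0, 0, 0, 0, 1], [0, 0, 0, 0, 0, 0, 1]]
  ]
}}

```text
t: 7.95
tool_pos: [0.5415, -0.0887, 0.0929]
orientation: [1.0, -0.002, 0.002, 0.001]
force: [0.9, 0.4, -2.6]
width: 0.341
```

```bash
python3 - <<'E'
from h import *
s=observe(); print(s["t"],s["tool_pos"],s["orientation"],s["width"]*.085,s["force"])
p=camera("wrist"); print([(d["centre"],d["p"]) for d in tip_of(p,"bay")],[(d["centre"],d["p"]) for d in tip_of(p,"set_mid")][:3])
cv2.imwrite("pics/w6.png",p["img"][:,:,::-1]); np.save("w6.npy",p,allow_pickle=True)
E
```

```text
7.95 [ 0.54148974 -0.08871346  0.09286219] [ 0.99999587 -0.00194518  0.00170035  0.0012551 ] 0.028964151183230587 [ 0.90335252  0.44374178 -2.55726596]
[([0.5679, -0.2296, 0.0021], 0.69)] [([0.4715, 0.1999, 0.0194], 0.77), ([0.5421, -0.0874, 0.1176], 0.64)]
```

View pics/w6.png

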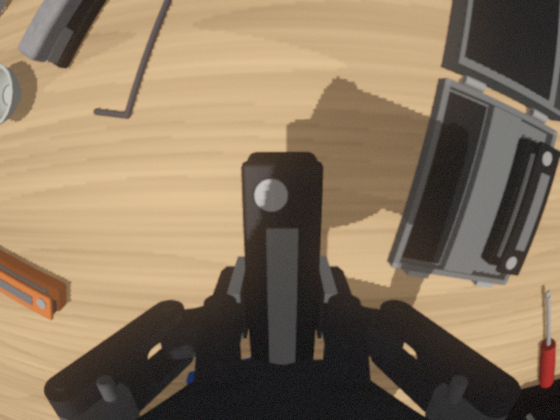

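The set is held level with its key in. The bay floor's right edge runs from (490,95) to (437,262), and the case's left rim from (445,82) to (392,262).

```bash
python3 - <<'E'
from h import *
p=np.load("w6.npy",allow_pickle=True).item()
for a,b,z in(((490,95),(437,262),.0055),((445,82),(392,262),.014),((540,122),(494,280),.03)):
    A,B=fish(p,a,z),fish(p,b,z); d=A-B; print(A,B,np.hypot(*d[:2]),np.degrees(np.arctan2(d[1],d[0])))
s=observe(); print(s["tool_pos"],s["orientation"])
E
```

```text
[ 0.64468429 -0.26624208  0.0055    ] [ 0.49297925 -0.22967578  0.0055    ] 0.15604971159801173 -13.5518177589535
[ 0.64853599 -0.21518374  0.014     ] [ 0.49952325 -0.18113998  0.014     ] 0.15285213274103387 -12.869048692028896
[ 0.62756327 -0.30722885  0.03      ] [ 0.48263358 -0.28320644  0.03      ] 0.14690708170928526 -9.411335171567954
[ 0.53815143 -0.08327443  0.09195653] [ 9.99999146e-01 -7.27012796e-04 -8.98356832e-04 -6.10142828e-04]
```

Emit:
{"name": "carry_out", "arguments": {
  "steps": [
    [[0.7, 3.6, 0, 0, 0, 0, 1], [0.7, 3.7, 0, 0, 0, 0, 1], [0.7, 3.7, 0, 0, 0, 0, 1], [0.8, 3.6, 0, 0, 0, 0, 1], [0, 0, 0, 0, 0, 0.105, 1], [0, 0, 0, 0, 0, 0.105, 1], [0, 0, 0, 0, 0, 0, 1], [0, 0, 0, 0, 0, 0, 1]]
  ]
}}

```text
t: 8.9
tool_pos: [0.5677, -0.228, 0.0921]
orientation: [0.995, -0.103, -0.001, -0.0]
force: [0.7, -1.0, -2.7]
width: 0.343
```

```bash
python3 - <<'E'
from h import *
p=camera("wrist"); print([(d["centre"],d["p"]) for d in tip_of(p,"bay")],[(d["centre"],d["p"]) for d in tip_of(p,"set_mid")][:3])
s=observe(); print(s["t"],s["tool_pos"],s["orientation"],s["width"]*.085,s["force"])
cv2.imwrite("pics/w7.png",p["img"][:,:,::-1]); np.save("w7.npy",p,allow_pickle=True)
E
```

```text
[] [([0.5679, -0.2263, 0.114], 0.91), ([0.368, -0.0466, 0.0214], 0.69)]
9.05 [ 0.56808638 -0.2287741   0.0924507 ] [ 9.94620562e-01 -1.03585194e-01 -1.59557654e-04 -1.39474396e-04] 0.02882269108797595 [ 0.30903078 -0.34969694 -2.97979735]
```

View pics/w7.png

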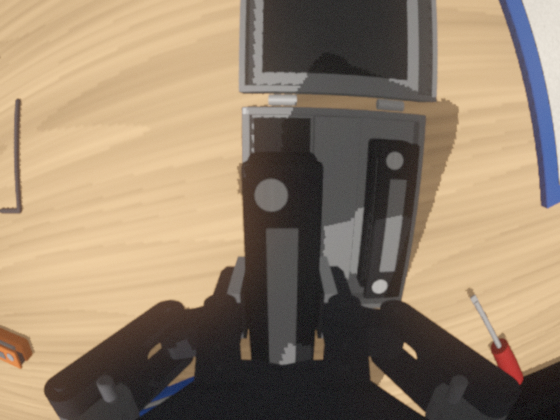

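The set sits over the bay: its centre column is 281 and the bay floor spans 251–313 at row 120. I check end and direction numerically.

```bash
python3 - <<'E'
from h import *
p=np.load("w7.npy",allow_pickle=True).item()
print("far end mid",fish(p,(282,119),.0055))
for a,b,z in(((245,109),(425,117),.014),((240,92),(437,100),.03),((251,119),(313,121),.0055)):
    A,B=fish(p,a,z),fish(p,b,z); d=A-B; print(A,B,np.degrees(np.arctan2(d[1],d[0]))-90)
print(np.array([.568,-.229])+.075*np.array([np.cos(.2075),-np.sin(.2075)]))
E
```

```text
far end mid [ 0.63774042 -0.24252466  0.0055    ]
[ 0.65066736 -0.21831265  0.014     ] [ 0.62179708 -0.34988617  0.014     ] -12.375888499067699
[ 0.66215791 -0.21925604  0.03      ] [ 0.63424789 -0.35434551  0.03      ] -11.673292279566027
[ 0.64261294 -0.22012456  0.0055    ] [ 0.6317997  -0.26471516  0.0055    ] -13.631112663385721
[ 0.64139118 -0.24445106]
```

Emit:
{"name": "carry_out", "arguments": {
  "steps": [
    [[0, 0, 3, 0, 0, 0, 1], [0, 0, 2.5, 0, 0, 0, 1], [0, 0, 1.5, 0, 0, 0, 1], [0, 0, 1, 0, 0, 0, 1], [0, 0, 0.6, 0, 0, 0, 1], [0, 0, 0.3, 0, 0, 0, 1], [0, 0, 0, 0, 0, 0, 1], [0, 0, 0, 0, 0, 0, 1]]
  ]
}}

```text
t: 9.85
tool_pos: [0.5687, -0.23, 0.0042]
orientation: [0.994, -0.105, 0.001, 0.0]
force: [0.0, 0.1, -2.7]
width: 0.342
```

Emit:
{"name": "carry_out", "arguments": {
  "steps": [
    [[0, 0, 0.2, 0, 0, 0, 1], [0, 0, 0.1, 0, 0, 0, 1], [0, 0, 0, 0, 0, 0, 1]]
  ]
}}

```text
t: 10.15
tool_pos: [0.5685, -0.2299, 0.0009]
orientation: [0.994, -0.105, 0.0, 0.0]
force: [0.0, 0.2, -0.0]
width: 0.335
```

Emit:
{"name": "carry_out", "arguments": {
  "steps": [
    [[0, 0, 0.1, 0, 0, 0, 1], [0, 0, 0, 0, 0, 0, 1]]
  ]
}}

```text
t: 10.35
tool_pos: [0.5685, -0.2299, 0.0006]
orientation: [0.994, -0.105, 0.0, 0.0]
force: [-1.6, 1.5, 8.6]
width: 0.339
```

Emit:
{"name": "carry_out", "arguments": {
  "steps": [
    [[0, 0, 0, 0, 0, 0, 4], [0, 0, 0, 0, 0, 0, 5], [0, 0, 0, 0, 0, 0, 5], [0, 0, -1, 0, 0, 0, 5], [0, 0, -2, 0, 0, 0, 5], [0, 0, -4, 0, 0, 0, 5], [0, 0, -4, 0, 0, 0, 5], [0, 0, -3, 0, 0, 0, 5]]
  ]
}}

```text
t: 11.15
tool_pos: [0.5689, -0.2301, 0.1426]
orientation: [0.994, -0.105, 0.001, 0.0]
force: [0.3, -0.3, -0.4]
width: 0.587
```

Emit:
{"name": "carry_out", "arguments": {
  "steps": [
    [[-4, 0, 0, 0, 0, 0, 5], [-4, 0, 0, 0, 0, 0, 5], [-3, 0, 0, 0, 0, 0, 5], [0, 0, 0, 0, 0, 0, 5], [0, 0, 0, 0, 0, 0, 5]]
  ]
}}

```text
t: 11.65
tool_pos: [0.4607, -0.207, 0.1403]
orientation: [0.994, -0.105, 0.001, 0.0]
force: [0.2, -0.5, -0.1]
width: 0.584
```

```bash
python3 - <<'E'
from h import *
s=observe(); print(s["t"],s["tool_pos"],s["width"],s["force"])
p=camera("wrist"); q=camera("top")
for r in(p,q): print([(d["centre"],round(d["p"],2)) for d in tip_of(r,"set_mid")],[(d["centre"],d["p"]) for d in tip_of(r,"longset_mid")])
a=cv2.resize(p["img"][:,:,::-1],(480,360)); b=cv2.resize(q["img"][30:210,360:470,::-1],(220,360))
cv2.imwrite("pics/w8.png",np.hstack([a,b])); np.save("w8.npy",p,allow_pickle=True)
E
```

```text
11.65 [ 0.46067586 -0.20695434  0.14030942] 0.5839672700932759 [ 0.17196893 -0.51554669 -0.0611807 ]
[([0.3714, -0.0462, 0.0172], 0.88), ([0.5689, -0.2274, 0.0239], 0.82), ([0.3345, 0.1015, 0.0192], 0.69)] []
[([0.3363, 0.1034, 0.0164], 0.94), ([0.3712, -0.0489, 0.0135], 0.88), ([0.4706, 0.1999, 0.0133], 0.77), ([0.5646, -0.2273, 0.0208], 0.55)] [([0.5211, 0.3254, 0.0214], 0.55)]
```

View pics/w8.png

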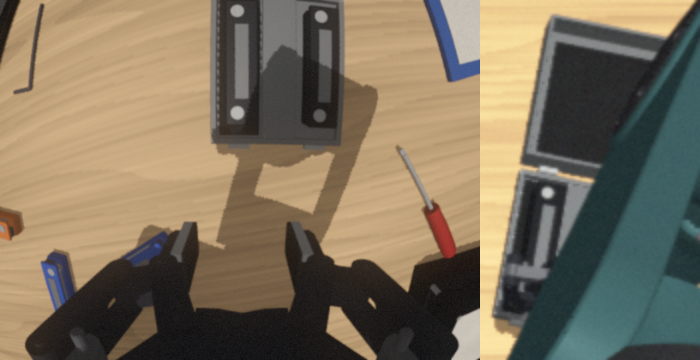

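The set lies in the left bay at (237,62), parallel to the bay and to the stored set, with no key showing. The gripper is clear of it. The networks put its centre within about 4 mm of the bay's centre. I hand in.

```bash
python3 -c "
from rig import *
print(close_job())"
```

```text
the job is handed in; nothing more can be done
None
```

I folded the shorter set's key in out on the desk, laid the set in the empty bay along its length, let go, backed the arm clear and handed the job in at about 12 s. `close_job` reports no verdict.

**Last checks:**
- **Position:** two camera views put the set's centre at about (0.565–0.569, -0.227), within about 4 mm of the bay's centre at (0.568, -0.229).
- **Height:** the set's centre measured 0.021–0.024 m above the desk, about 15–18 mm above the bay floor and under the 22 mm limit.
- **Direction and key:** I set the direction to the measured 12° of the bay. In the last picture the set lies parallel to the bay and no key shows; I did not measure the key angle.
- **Longer set:** it measured (0.521, 0.325) against (0.523, 0.324) at the start, so it has not moved.
- **Force at release:** 8.6 N was the highest reading at the end of any move.

**What disagreed:** the fingertips are not 8 mm ahead of the reported TCP as the interface says. The wrist pictures put them about 20 mm behind it when nearly closed. My first squeeze therefore closed above the holder without touching anything. I corrected the height, and a second squeeze, a test, gripped the holder above the key. The third, 1.7 cm lower, folded the key.

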